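Load slide trays onto the warmer with the tray lifter

ROBOT

A 7-joint arm with a two-finger parallel gripper is mounted at the origin on the work surface. World frame = base frame: x ahead of the robot, y to its left, z up, the work surface at z = 0. Lengths are in m, angles in rad, forces in N, time in s.
With the tool pointing down it reaches from about 0.35 to 0.9 m from the base axis. Payload 8.1 kg.
Tool frame: the origin (TCP) lies on the centre line of the jaws, within the pads' length; the fingertips stand 19 mm ahead of it and the grasp point (between the pads) is the TCP; z points along the fingers, y is the direction in which the jaws open and shut (so a half turn about z gives the same grasp; the last joint's range is limited). The gripper opens to 92 mm and grips with 3 to 60 N. Pads are 19 mm wide; open, the fingers measure 130 mm over their backs; the gripper's body (75 mm by 190 mm) begins 47 mm behind the grasp point.
Start: joints at [-1.361, 0.434, 0.025, 1.573, -0.012, 1.134, -0.075], TCP at [0.192, 0.595, 0.246] pointing down, gripper open.
Joint ranges: [-2.62, 2.62], [-0.44, 2.09], [-1.27, 1.32], [0.08, 2.57], [-1.32, 4.46], [0.12, 2], [-2.74, 2.74]. Speed limits (rad/s): [2.22, 2.22, 3.01, 3.01, 3.14, 3.14, 3.14].

INTERFACE

Orientations are given as a rotation vector (axis times angle).
In Python, from cell import monitor, imaging, workorder, outline_of gives the robot as it stands.
- The arm moves only by the tool move_arm, never from a script. Its argument "series" is a list of rows, each a list of 6 numbers: the shift along the world's x, y, z in cm, then the turn, a rotation vector about the world's x, y, z in degrees. A call has 1 to 8 rows; each row shifts and turns the commanded pose from where the row before left it; what a row does not reach is not made up. A row lasts 1/10 s, in which the tool goes at most 50 mm and 8.59 degrees, less where a joint would pass 70% of its speed; a pose out of reach is approached as far as the arm can. A call with a gripper value outside its range is refused whole. "grip" is the opening, from 0 (shut) to 1 (fully open), set as the call begins (left out, the last holds). The fingers move at their own pace and stop on an object; "force" is the grip in N (left out, the last holds). Time passes only in rows, so rows that do not move let the fingers close. It gives the time, the measured TCP pose, the force and the opening at its end, in the units of the state.
- monitor.observe(): the state, without advancing time (a new reading comes with each control period).
- imaging.get_image(name): name is "scene" or "top" or "wrist"; returns a dict with "color" (480x640x3 uint8, red, green, blue), "fx", "fy", "cx", "cy" (pixels), "rvec" (rotation vector, rad) and "tvec" (3), from world to camera coordinates, as OpenCV has them; the wrist camera has in their place "mount" (4x4, takes a point from camera to tool coordinates, whose origin is the TCP and whose axes are the flange's). Camera axes: x right, y down, z forward; pixel columns grow to the right and rows downward; lengths in m; the calibration is good to about 2 mm. A picture is of the moment at which its call begins: read the wrist's pose just before it. There is no depth.
- workorder.sign_off(): hands the job in, once; it reports no verdict.
Trained networks look in the newest picture that a camera, given by its name, has taken for a name from the list of things; names that differ only in an ending like _2 or _b are one class to them, and where a whole thing is asked for, a point or a joint stands for the part that bears it (a point fixed in the world has none). Each returns a list of dicts, best first, with "p" (0 to 1); they miss things now and then, are a little off and sometimes report something else, mostly with a low value. They report only what shows in the picture. A call takes as long as a camera call. They do not tell look-alikes from the thing itself.
- outline_of(camera, thing): "mask" (480x640 bool, what is visible of it) and "rect" ([left, top, width, height] in pixels, round what is visible of it).
The state is a dict: "clock": time; "joints": joint angles; "dq": joint speeds; "joint_efforts": joint torques, N m; "position": TCP position; "ee_rot": TCP orientation; "force": force on the tool from outside, world axes, zero at the start; "ft_torque": the same for the moment, N m; "width": opening from 0.0 (shut) to 1.0 (fully open).
Only numpy, scipy, OpenCV 4.12 (cv2) and the standard library are available. Lean on these libraries where they do the work, as an engineer would, in place of code of your own. Each camera call takes 0.05 s, during which the arm holds its last target. There are 200 camera calls.

TASK

Load every slide tray standing on the bench onto the slide warmer: take the tray lifter off its two hooks, slide its flat blade under each tray between the runners, and carry it, balanced level on the blade, into an empty bay so that it stands flat on the deck, never touching a tray with the gripper or tipping one. When all the trays are in bays, hang the lifter back on both hooks, and only then push the warmer's switch lever fully over, away from the deck's low front lip. Leave the cup, the carton and the beaker alone.

Things in the scene. Friction and masses are not known exactly. Their poses are not given: they have to be found in the camera images.
- lifter: Tray lifter, 0.22 kg. Flat blade 30 wide, 3 thick, x -12 to 94 mm. Upright black handle 24 (x) x 20 (y), z 3 to 110, about x = y = 0; grip it above the crossbar. Crossbar 100 long (y), 24 wide (x), z 45 to 55. Origin: underside of the blade on the handle's axis; x to the blade's tip, z up. It hangs at first by the crossbar on the stand's hooks, axes within 0.03 rad of the stand's.
- stand: Fixed stand, base 90 x 96 x 8 mm. Two posts at y = +-34 mm, each 10 wide, with a hook on top: level seat at z 60, x -20 to 20 mm, tips at both its ends up to z 72. The crossbar lies on both seats between the tips (lift it over 12 mm to free it); the lifter's origin is then 15 mm above the stand's. 58 mm clear between the posts. Origin: centre of the underside; x away from the robot, z up.
- warmer: Fixed slide warmer, white box, x -54 to 54, y -143 to 203 mm, deck at z 30. Three bays side by side along y, each 94 (x) x 84 (y) mm inside; fences 6 thick, 14 above the deck, at y -135, -45, 45, 135 and at the back (x 47 to 53); in front (x -53 to -47, robot's side) only a lip 4 mm above the deck, for the blade to pass over. Origin: below the middle bay, at bench level; x away from the robot.
- bay0 (a point): Centre of the first bay's floor (deck level, at the warmer's y = -90 mm); axes as the warmer's.
- bay1 (a point): Centre of the middle bay's floor (at the warmer's y = 0); axes as the warmer's.
- bay2 (a point): Centre of the third bay's floor (at the warmer's y = +90 mm), next to the switch; axes as the warmer's.
- switch (a joint): Switch lever at the warmer's x = 0, y = 170 mm, 60 mm long from its pivot (along y, 52 mm above the bench) to the centre of its round black end. Radians: 0 = leaning 0.5 rad to the robot (off), 1.0 = leaning 0.5 rad away (on, its stop). It stays where it is left; light friction, under 3 N.
- switch_tip (a point): Centre of the switch lever's round black end, 26 mm in diameter.
- tray0: Steel slide tray, may be absent: 72 (x) x 64 (y) x 27 mm high, 0.10 to 0.19 kg, glass slides fixed on top. It stands on two runners along its x at the long edges, each 7 wide, 18 high: under its flat floor (underside 18 mm up) runs a tunnel 50 wide and 18 high, open at both x ends. Origin: centre of the underside of the runners; z up.
- tray1: Steel slide tray, may be absent: 72 (x) x 64 (y) x 27 mm high, 0.10 to 0.19 kg, glass slides fixed on top. It stands on two runners along its x at the long edges, each 7 wide, 18 high: under its flat floor (underside 18 mm up) runs a tunnel 50 wide and 18 high, open at both x ends. Origin: centre of the underside of the runners; z up.
- tray2: Steel slide tray, may be absent: 72 (x) x 64 (y) x 27 mm high, 0.10 to 0.19 kg, glass slides fixed on top. It stands on two runners along its x at the long edges, each 7 wide, 18 high: under its flat floor (underside 18 mm up) runs a tunnel 50 wide and 18 high, open at both x ends. Origin: centre of the underside of the runners; z up.
- cup: Bystander: amber specimen jar with a red lid, 62 mm wide, 75 mm high; origin under its centre.
- carton: Bystander: cardboard carton 90 x 60 x 50 mm; origin under its centre.
- beaker: Bystander: clear plastic beaker 72 mm wide, 85 mm high; origin under its centre.
Not all that is in view belongs to the job. What is shaped like the lifter but yellow is not meant.

How it is judged:
On the way, in this order (a step that is already met when the one before it is completed fails the run):
1. the lifter is lifted up off its hooks (z of lifter in the frame of stand above 0.035 m), for 0.1 s.
2. every tray stands flat in a bay, at rest and clear of the lifter (((horizontal distance between tray0 and bay0 below 0.02 m and z of tray0 in the frame of bay0 between -0.004 and 0.005 m) or (horizontal distance between tray0 and bay1 below 0.02 m and z of tray0 in the frame of bay1 between -0.004 and 0.005 m) or (horizontal distance between tray0 and bay2 below 0.02 m and z of tray0 in the frame of bay2 between -0.004 and 0.005 m)) and angle between each of tray0, tray1, tray2's own z axis and vertical below 0.07 rad and linear speed of each of tray0, tray1, tray2 below 0.02 m/s and contact force between lifter and tray0 below 0.05 N and ((horizontal distance between tray1 and bay0 below 0.02 m and z of tray1 in the frame of bay0 between -0.004 and 0.005 m) or (horizontal distance between tray1 and bay1 below 0.02 m and z of tray1 in the frame of bay1 between -0.004 and 0.005 m) or (horizontal distance between tray1 and bay2 below 0.02 m and z of tray1 in the frame of bay2 between -0.004 and 0.005 m)) and contact force between lifter and tray1 below 0.05 N and ((horizontal distance between tray2 and bay0 below 0.02 m and z of tray2 in the frame of bay0 between -0.004 and 0.005 m) or (horizontal distance between tray2 and bay1 below 0.02 m and z of tray2 in the frame of bay1 between -0.004 and 0.005 m) or (horizontal distance between tray2 and bay2 below 0.02 m and z of tray2 in the frame of bay2 between -0.004 and 0.005 m)) and contact force between lifter and tray2 below 0.05 N), for 0.2 s.
3. the lifter hangs on both hooks again, let go (z of lifter in the frame of stand between 0.01 and 0.02 m and x of lifter in the frame of stand between -0.015 and 0.015 m and y of lifter in the frame of stand between -0.018 and 0.018 m and angle between lifter's own z axis and vertical below 0.09 rad and contact force between the fingers and lifter below 0.1 N and linear speed of lifter below 0.02 m/s), for 0.2 s.
4. the switch lever is pushed over (value of joint switch above 0.85 rad), for 0.1 s.
At the end, for the whole second after the job is handed in: Each tray present rests in a bay of the warmer (within 20 mm of its centre, on the deck within 5 mm, level to 0.07 rad), clear of the lifter; the lifter hangs let go on both hooks (within 15 mm in x, 18 mm in y, 5 mm in z, upright to 0.09 rad); the switch is past 0.85 rad (all of step 2 and all of step 3 and value of joint switch above 0.85 rad); the robot touches nothing.
It fails at once if a tray is touched by the gripper (contact force between the fingers and tray0 above 1 N or contact force between the fingers and tray1 above 1 N or contact force between the fingers and tray2 above 1 N).
It fails at once if a tray is tipped over (angle between any of tray0, tray1, tray2's own z axis and vertical above 1.2 rad).
It fails at once if a tray carried on the lifter is tilted ((angle between tray0's own z axis and vertical above 0.3 rad and contact force between lifter and tray0 above 0.3 N) or (angle between tray1's own z axis and vertical above 0.3 rad and contact force between lifter and tray1 above 0.3 N) or (angle between tray2's own z axis and vertical above 0.3 rad and contact force between lifter and tray2 above 0.3 N)).
It fails at once if a bystander is disturbed (distance of any of cup, carton, beaker from where it was at the start of the episode above 0.03 m).
Of tray0, tray1, tray2 only 2 to 3 are there at a start; the rules pass over those that are not, and their reading is None.
At some moment in a run one of tray0, tray1, tray2 may be knocked a few centimetres aside while the robot is not near it.
It also fails if it takes over 208 s, if anything falls off the work surface, if the arm or the gripper's body presses on something with over 40 N, if the wrist force passes 120 N, or if a joint passes its speed limit or range.

## Working session

There is one attempt and no reset: what is moved stays moved. The work goes in short steps, Python scripts to look and compute and a tool call to move; the robot and the scene stay as the last step left them, time stands still between calls to the robot, and variables do not carry over. Pictures are saved under pics/ and viewed, about 12 in all and at most 16, crops included, and the job is handed in when it is done.

Besides the shell and the picture viewer there is one more tool, called after "Request:" as name(argument=value, ...), one argument or row to a line, values as JSON. move_arm: Moves the arm, as the interface text tells. Its arguments: {"type":"object","properties":{"series":{"type":"array"},"grip":{"type":"number"},"force":{"type":"number"}},"required":["series"]}

```bash
mkdir -p pics; ls; python3 - <<'E'
from cell import monitor, imaging
import cv2
print(monitor.observe())
for n in ("scene","top"):
    im=imaging.get_image(n); cv2.imwrite(f"pics/{n}0.png",im["color"][:,:,::-1]); print(n,{k:v for k,v in im.items() if k!="color"})
E
```

```text
pics
{'clock': 0.0, 'joints': array([-1.36059712,  0.43522777,  0.02495225,  1.57405833, -0.0116062 ,
        1.13404975, -0.07508965]), 'dq': array([ 0.00077635, -0.00197808,  0.0013519 ,  0.00019323,  0.00134316,
        0.00126435,  0.0001065 ]), 'joint_efforts': array([-4.48795718e-04, -6.67844152e+01,  9.84706990e-01, -3.14461577e+01,
       -6.06430555e-02,  4.31045028e-02,  1.57112772e-04]), 'position': array([0.19221737, 0.59420187, 0.24495675]), 'ee_rot': array([-4.89390961e-01, -3.10311856e+00,  2.50346889e-03]), 'force': array([-0.00775879,  0.469645  , -0.09197681]), 'ft_torque': array([-0.009864  , -0.0038267 , -0.00502929]), 'width': 1.0025377574167926}
scene {'fx': 439.29863258552916, 'fy': 439.29863258552916, 'cx': 316.90941121529653, 'cy': 245.19957035686946, 'rvec': array([ 0.74127353,  2.639659  , -1.06863307]), 'tvec': array([ 0.45270551, -0.17330863,  1.48311706])}
top {'fx': 463.6104218643147, 'fy': 463.6104218643147, 'cx': 324.6998513490195, 'cy': 240.45338354979202, 'rvec': array([ 2.20332847, -2.14949506,  0.13105122]), 'tvec': array([-0.00619918,  0.54831646,  1.33025249])}
```

View pics/scene0.png

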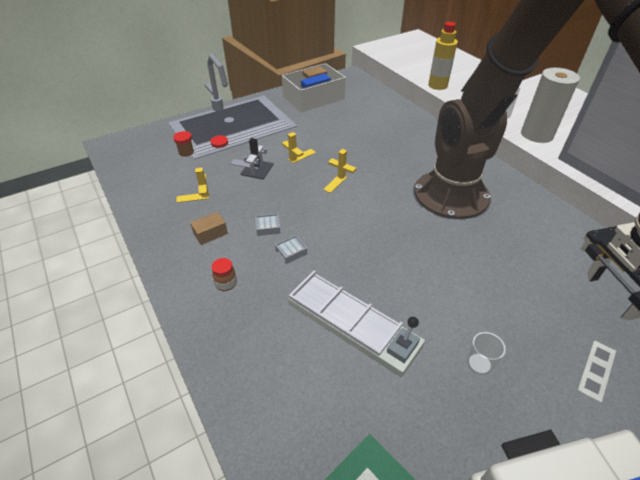

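View pics/top0.png

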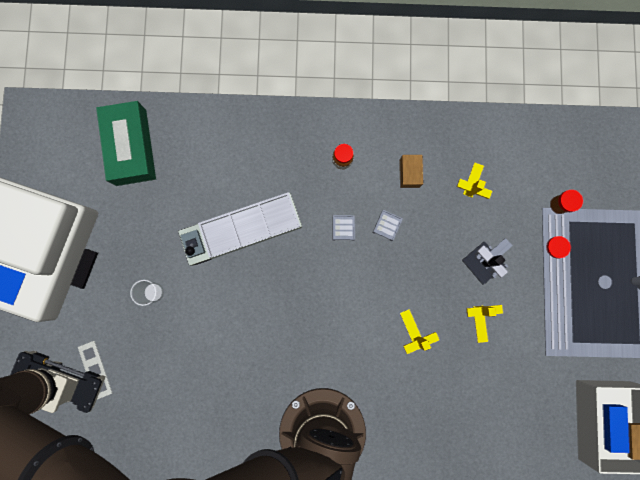

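```bash
cat > h.py <<'E'
import numpy as np, cv2
from scipy.optimize import minimize
from scipy.spatial.transform import Rotation as R
from cell import monitor, imaging, outline_of
def B(x0,x1,y0,y1,z0,z1): return np.array([[x,y,z] for x in(x0,x1) for y in(y0,y1) for z in(z0,z1)])/1000
M=dict(tray=[B(-36,36,-32,32,18,27),B(-36,36,-32,-25,0,18),B(-36,36,25,32,0,18)],
 lifter=[B(-12,94,-15,15,0,3),B(-12,12,-10,10,3,110),B(-12,12,-50,50,45,55)],
 stand=[B(-45,45,-48,48,0,8)]+[B(a,b,s*34-5,s*34+5,c,d) for s in(-1,1) for a,b,c,d in((-5,5,0,60),(-24,24,54,60),(-24,-20,54,72),(20,24,54,72))],
 warmer=[B(-54,54,-143,203,0,30)])
def shot(name):
    s=monitor.observe(); im=imaging.get_image(name)
    if "mount" in im:
        T=np.eye(4); T[:3,:3]=R.from_rotvec(s["ee_rot"]).as_matrix(); T[:3,3]=s["position"]
        W=np.linalg.inv(T@im["mount"]); im["rvec"]=cv2.Rodrigues(W[:3,:3])[0]; im["tvec"]=W[:3,3]
    im["K"]=np.array([[im["fx"],0,im["cx"]],[0,im["fy"],im["cy"]],[0,0,1.]])
    im["name"]=name; return im
def proj(im,P): return cv2.projectPoints(np.asarray(P,float).reshape(-1,3),np.asarray(im["rvec"],float),np.asarray(im["tvec"],float),im["K"],None)[0].reshape(-1,2)
def unproj(im,uv,z):
    Rm=cv2.Rodrigues(np.asarray(im["rvec"],float))[0]; c=-Rm.T@np.ravel(im["tvec"])
    d=Rm.T@np.linalg.inv(im["K"])@np.array([*uv,1.]); return c+d*(z-c[2])/d[2]
def place(P,p,z=0):
    c,s=np.cos(p[2]),np.sin(p[2]); return P@np.array([[c,s,0],[-s,c,0],[0,0,1]])+[p[0],p[1],z]
def sil(im,parts,p,z):
    m=np.zeros((480,640),np.uint8)
    for P in parts:
        cv2.fillConvexPoly(m,cv2.convexHull((proj(im,place(P,p,z))*16).astype(np.int32)),255,cv2.LINE_AA,4)
    return m/255.
def fit(views,parts,p0,z=0):
    "views: list of (image, mask); IoU fit of x,y,yaw"
    def f(p):
        t=0
        for im,m in views:
            s=sil(im,parts,p,z); t-=np.minimum(s,m).sum()/np.maximum(s,m).sum()
        return t/len(views)
    best=None
    for dy in (-.15,0,.15):
        q=np.array(p0,float)+[0,0,dy]
        r=minimize(f,q,method="Nelder-Mead",options=dict(initial_simplex=q+np.vstack([np.zeros(3),np.diag([.008,.008,.1])]),xatol=1e-4,fatol=1e-5))
        if best is None or r.fun<best.fun: best=r
    return best.x,-best.fun
def draw(im,parts,p,z,img,col=(0,0,255)):
    for P in parts:
        cv2.polylines(img,[cv2.convexHull(proj(im,place(P,p,z)).astype(np.float32)).astype(int)],True,col,1)
E
python3 - <<'E'
from h import *
T=shot("top");S=shot("scene")
np.save("top.npy",T,allow_pickle=True)
for t in "tray0 lifter stand warmer cup carton beaker switch_tip".split():
    for im in(T,S):
        for d in outline_of(im["name"],t)[:5]:
            r=d["rect"]; c=(r[0]+r[2]/2,r[1]+r[3]/2); print(t,im["name"],round(d["p"],2),[int(v) for v in r],unproj(im,c,.02).round(3))
E
```

```text
tray0 top 0.78 [336, 214, 19, 26] [ 0.588 -0.055  0.02 ]
tray0 top 0.77 [374, 209, 27, 32] [ 0.599 -0.18   0.02 ]
tray0 scene 0.67 [255, 216, 23, 20] [ 0.611 -0.158  0.02 ]
tray0 scene 0.65 [274, 233, 32, 31] [ 0.595 -0.041  0.02 ]
lifter top 0.97 [476, 240, 34, 39] [ 0.504 -0.493  0.02 ]
lifter top 0.94 [457, 162, 33, 37] [ 0.741 -0.44   0.02 ]
lifter top 0.86 [399, 308, 39, 46] [ 0.291 -0.272  0.02 ]
lifter top 0.66 [465, 306, 38, 34] [ 0.319 -0.464  0.02 ]
lifter scene 0.87 [325, 147, 29, 42] [ 0.257 -0.292  0.02 ]
lifter scene 0.78 [175, 165, 32, 37] [ 0.733 -0.484  0.02 ]
lifter scene 0.75 [232, 138, 30, 31] [ 0.497 -0.545  0.02 ]
lifter scene 0.67 [282, 133, 33, 27] [ 0.312 -0.487  0.02 ]
stand top 0.97 [462, 239, 44, 46] [ 0.495 -0.466  0.02 ]
stand scene 0.78 [238, 154, 35, 21] [ 0.497 -0.467  0.02 ]
warmer top 0.65 [174, 193, 126, 70] [0.578 0.265 0.02 ]
warmer scene 0.7 [286, 268, 137, 110] [0.583 0.27  0.02 ]
cup top 0.96 [330, 143, 22, 28] [ 0.802 -0.038  0.02 ]
cup scene 0.86 [214, 256, 24, 34] [ 0.792 -0.05   0.02 ]
carton top 0.78 [399, 154, 25, 31] [ 0.768 -0.251  0.02 ]
carton scene 0.74 [189, 212, 34, 33] [ 0.773 -0.248  0.02 ]
beaker top 0.94 [130, 280, 33, 23] [0.384 0.518 0.02 ]
beaker top 0.33 [329, 142, 22, 30] [ 0.801 -0.036  0.02 ]
beaker scene 0.67 [466, 331, 35, 42] [0.367 0.498 0.02 ]
switch_tip top 0.51 [185, 246, 10, 6] [0.512 0.399 0.02 ]
switch_tip scene 0.74 [288, 271, 136, 104] [0.579 0.271 0.02 ]
switch_tip scene 0.59 [403, 315, 15, 25] [0.469 0.352 0.02 ]
switch_tip scene 0.41 [234, 140, 25, 27] [ 0.498 -0.544  0.02 ]
```

```bash
cat > fitall.py <<'E'
from h import *
T=shot("top");S=shot("scene")
def masks(im,t): return [d["mask"] for d in outline_of(im["name"],t) if d["p"]>.3]
def near(im,t,p):
    b=None
    for m in masks(im,t):
        c=np.argwhere(m).mean(0)[::-1]; d=np.linalg.norm(c-proj(im,[[p[0],p[1],.015]])[0])
        if d<25 and (b is None or d<b[0]): b=(d,m)
    return b and b[1]
I=T["color"][:,:,::-1].copy(); J=S["color"][:,:,::-1].copy()
for n,p0s in (("warmer",[(.58,.265,.3)]),("tray0",[(.59,-.055,0),(.6,-.175,-.35)]),("stand",[(.495,-.47,-.7)])):
  for p0 in p0s:
    for vs in ((T,),(S,),(T,S)):
        v=[(im,m) for im in vs for m in [near(im,n,p0)] if m is not None]
        if v:
            k=n.rstrip("0")
            parts=M[k] if k!="warmer" else M[k]+[B(-20,20,150,200,30,60)]*0
            x,s=fit(v,parts,p0); print(n,[i["name"] for i in vs],x.round(4),round(s,3))
    draw(T,M[k],x,0,I); draw(S,M[k],x,0,J)
cv2.imwrite("pics/fit.png",np.vstack([cv2.resize(I[140:300,160:520],(800,356)),cv2.resize(J[130:370,180:480],None,fx=1,fy=1).repeat(1,0)[:, :].copy() if 0 else cv2.resize(J[210:375,190:440],(800,240))])[:600])
E
python3 fitall.py
```

```text
warmer ['top'] [0.5898 0.2284 0.3642] 0.959
warmer ['top', 'scene'] [0.5898 0.2284 0.3642] 0.959
tray0 ['scene'] [ 0.594  -0.0471  0.1248] 0.842
tray0 ['top', 'scene'] [ 0.594  -0.0471  0.1248] 0.842
tray0 ['top'] [ 0.6001 -0.1769 -0.4407] 0.875
tray0 ['scene'] [ 0.6023 -0.1766 -0.3695] 0.831
tray0 ['top', 'scene'] [ 0.6004 -0.1765 -0.4141] 0.852
stand ['top'] [ 0.4969 -0.4672 -0.8973] 0.494
stand ['scene'] [ 0.5007 -0.4657 -0.8195] 0.622
stand ['top', 'scene'] [ 0.4994 -0.4662 -0.7986] 0.556
```

View pics/fit.png

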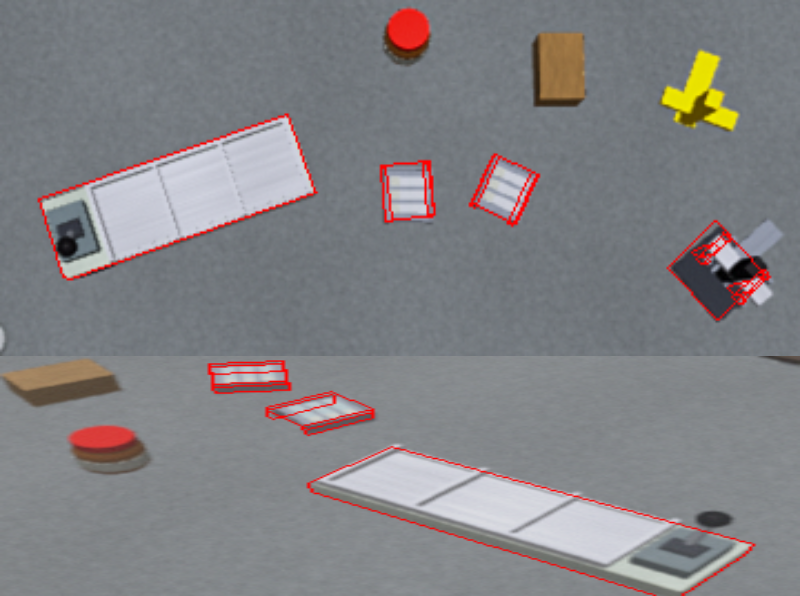

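Request:
move_arm(
  series=[
    [3.2,-3.8,0.7,0,0,-5],
    [3.2,-3.8,0.7,0,0,-5],
    [3.2,-3.8,0.7,0,0,-5],
    [3.2,-3.8,0.7,0,0,-5],
    [3.2,-3.8,0.7,0,0,-5],
    [3.2,-3.8,0.7,0,0,-5],
    [3.2,-3.8,0.7,0,0,-5],
    [3.2,-3.8,0.7,0,0,-5],
  ],
)

```text
clock: 2.7
position: [0.4485, 0.29, 0.3022]
ee_rot: [1.526, 2.746, 0.001]
force: [0.9, 2.0, -0.4]
width: 1.003
```

Request:
move_arm(
  series=[
    [1.2,-4.8,0,0,0,-5],
    [1.2,-4.8,0,0,0,-5],
    [1.2,-4.8,0,0,0,-5],
    [1.2,-4.8,0,0,0,-5],
    [1.2,-4.8,0,0,0,-5],
    [1.2,-4.8,0,0,0,-5],
    [1.2,-4.8,0,0,0,-4],
    [1.2,-4.8,0,0,0,-4],
  ],
)

```text
clock: 3.5
position: [0.5437, -0.0941, 0.3019]
ee_rot: [2.335, 2.101, 0.001]
force: [1.3, 2.0, 0.6]
width: 1.001
```

Request:
move_arm(
  series=[
    [-1,-4.3,0,0,0,-5],
    [-1,-4.3,0,0,0,-5],
    [-1,-4.3,0,0,0,-5],
    [-1,-4.3,0,0,0,-5],
    [-1,-4.3,0,0,0,-5],
    [-1,-4.3,0,0,0,-5],
    [-1,-4.3,0,0,0,-4],
    [-1,-4.3,0,0,0,-4],
  ],
)

```text
clock: 4.3
position: [0.4632, -0.4378, 0.3016]
ee_rot: [2.892, 1.226, 0.001]
force: [1.0, -0.3, 0.1]
width: 0.999
```

```bash
python3 - <<'E'
from h import *
s=monitor.observe(); print(s["position"],s["ee_rot"],s["joints"].round(2))
print(R.from_rotvec(s["ee_rot"]).as_matrix().round(3))
w=shot("wrist"); print(imaging.get_image("wrist")["mount"].round(3))
cv2.imwrite("pics/w1.png",w["color"][:,:,::-1])
for t in("stand","lifter"): 
    for d in outline_of("wrist",t): print(t,round(d["p"],2),d["rect"])
E
```

```text
[ 0.46317147 -0.43776209  0.30161339] [2.89223903e+00 1.22626319e+00 6.82250115e-04] [ 0.15  0.5   0.83  1.5  -0.38  1.3   0.25]
[[ 0.695  0.719  0.   ]
 [ 0.719 -0.695  0.   ]
 [ 0.     0.    -1.   ]]
[[-0.    -0.963 -0.271  0.073]
 [ 1.    -0.001  0.001 -0.   ]
 [-0.001 -0.271  0.963 -0.138]
 [ 0.     0.     0.     1.   ]]
stand 0.92 [312.8, 147.0, 81.4, 90.9]
lifter 0.81 [21.6, 131.5, 111.2, 115.1]
lifter 0.8 [341.2, 151.0, 95.9, 98.0]
lifter 0.69 [458.5, 0.0, 87.0, 61.4]
lifter 0.64 [214.0, 240.5, 85.8, 80.2]
lifter 0.16 [312.6, 147.7, 81.4, 92.7]
```

View pics/w1.png

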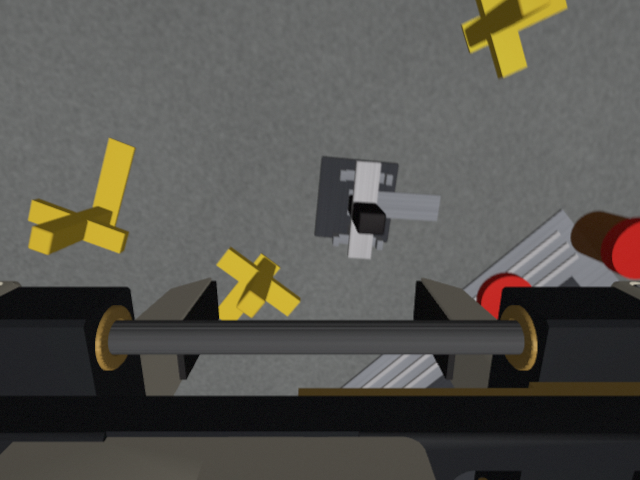

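```bash
cat > fl.py <<'E'
from h import *
import sys
w=shot("wrist"); s=monitor.observe(); print(s["position"],s["ee_rot"])
p0=np.array([.498,-.467,-.78])
I=w["color"][:,:,::-1].copy()
def mk(t,z):
    c0=proj(w,[[p0[0],p0[1],z]])[0]
    return min((d["mask"] for d in outline_of("wrist",t) if d["p"]>.3),key=lambda m:np.linalg.norm(np.argwhere(m).mean(0)[::-1]-c0))
ml=mk("lifter",.06); ms=mk("stand",.03)
u=ml|ms
print("lifter",*fit([(w,ml)],M["lifter"],p0,.015)); print("stand",*fit([(w,ms)],M["stand"],p0,0))
both=M["stand"]+[P+[0,0,.015] for P in M["lifter"]]
x,sc=fit([(w,u)],both,p0,0); print("both",x,sc)
draw(w,both,x,0,I); cv2.imwrite("pics/"+sys.argv[1],cv2.resize(I[100:300,260:500],(720,600)))
y=R.from_rotvec(s["ee_rot"]).as_matrix()[:,1]; print("tool y yaw",np.arctan2(y[1],y[0]))
E
python3 fl.py w2.png
```

```text
[ 0.46363153 -0.43604637  0.3012877 ] [-2.89035439e+00 -1.22951454e+00 -2.99803647e-04]Traceback (most recent call last):
  File "fl.py", line 9, in <module>
    ml=mk("lifter",.06); ms=mk("stand",.03)
                            ~~^^^^^^^^^^^^^
  File "fl.py", line 8, in mk
    return min((d["mask"] for d in outline_of("wrist",t) if d["p"]>.3),key=lambda m:np.linalg.norm(np.argwhere(m).mean(0)[::-1]-c0))
ValueError: min() iterable argument is empty
```

```bash
python3 fl.py w2.png || python3 fl.py w2.png
```

```text
[ 0.46451732 -0.4348076   0.3015142 ] [-2.88886217e+00 -1.23302686e+00 -1.26152576e-03]
lifter [ 0.49854317 -0.47086479 -0.82899746] 0.9544322195773193
stand [ 0.49737788 -0.46932569 -0.87381395] 0.5095813468987946
both [ 0.49839318 -0.4697222  -0.84146571] 0.937209236795691
tool y yaw -0.7639722437770065
```

View pics/w2.png

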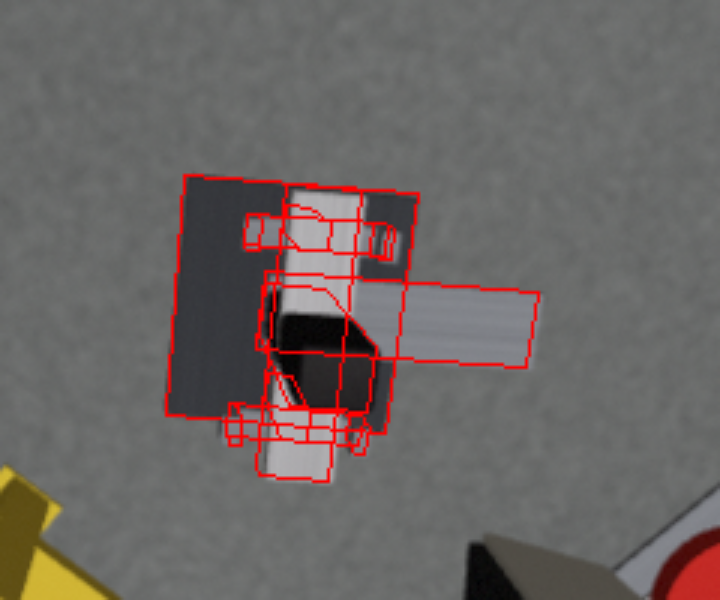

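Request:
move_arm(
  series=[
    [1.7,-1.8,-3,0,0,-1.9],
    [1.7,-1.8,-3,0,0,-1.8],
    [0,0,-4,0,0,0],
    [0,0,-3,0,0,0],
    [0,0,0,0,0,0],
    [0,0,0,0,0,0],
    [0,0,0,0,0,0],
    [0,0,0,0,0,0],
  ],
  grip=1,
)

```text
clock: 5.6
position: [0.4982, -0.473, 0.1738]
ee_rot: [2.926, 1.135, 0.003]
force: [-0.1, -0.2, 1.0]
width: 0.998
```

```bash
python3 fl.py w3.png; python3 -c "
from cell import monitor
for i in range(2): print(monitor.observe()['position'])"
```

```text
[ 0.49807947 -0.47282752  0.17345674] [2.92690249e+00 1.13492609e+00 2.36450612e-03]
lifter [ 0.49860987 -0.47076399 -0.83692167] 0.9443340295230495
stand [ 0.49796859 -0.4682698  -0.85530995] 0.5328570574854624
both [ 0.49834716 -0.46893269 -0.84882969] 0.9568564699044865
tool y yaw -0.830982147363839
[ 0.49784109 -0.47257419  0.17275501]
[ 0.49784109 -0.47257419  0.17275501]
```

Request:
move_arm(
  series=[
    [0.05,0.2,-3.5,0,0,0],
    [0,0,-3,0,0,0],
    [0,0,-0.7,0,0,0],
    [0,0,0,0,0,0],
    [0,0,0,0,0,0],
  ],
)

```text
clock: 6.25
position: [0.4984, -0.4712, 0.1011]
ee_rot: [2.928, 1.134, 0.001]
force: [-0.4, -0.0, -0.9]
width: 0.997
```

Request:
move_arm(
  series=[
    [0,0,0,0,0,0],
    [0,0,0,0,0,0],
    [0,0,0,0,0,0],
    [0,0,0,0,0,0],
    [0,0,0,0,0,0],
    [0,0,0,0,0,0],
    [0,0,0,0,0,0],
    [0,0,0,0,0,0],
  ],
  grip=0,
  force=50,
)

```text
clock: 7.05
position: [0.498, -0.4703, 0.0995]
ee_rot: [-2.929, -1.135, 0.0]
force: [-0.1, 0.8, -0.6]
width: 0.349
```

Request:
move_arm(
  series=[
    [0,0,0,0,0,0],
    [0,0,0,0,0,0],
    [0,0,0,0,0,0],
    [0,0,0,0,0,0],
    [0,0,0,0,0,0],
  ],
)

```text
clock: 7.55
position: [0.498, -0.4703, 0.0996]
ee_rot: [2.929, 1.135, 0.0]
force: [0.5, -0.6, -0.6]
width: 0.259
```

Request:
move_arm(
  series=[
    [0,0,1,0,0,0],
    [0,0,2,0,0,0],
    [0,0,2,0,0,0],
    [0,0,2,0,0,0],
    [0,0,0,0,0,0],
    [0,0,0,0,0,0],
  ],
)

```text
clock: 8.15
position: [0.498, -0.4701, 0.1696]
ee_rot: [2.929, 1.135, 0.001]
force: [-0.5, -0.2, -2.4]
width: 0.258
```

```bash
cat > rel.py <<'E'
# measure held lifter relative to tool, from wrist view
from h import *
import sys
w=shot("wrist"); s=monitor.observe(); Rm=R.from_rotvec(s["ee_rot"]).as_matrix(); t=s["position"]
print(t,s["ee_rot"],s["force"],s["width"], s["clock"])
y=Rm[:,1]; print("tool yaw",np.arctan2(y[1],y[0]),"tilt",Rm[:,2])
I=w["color"][:,:,::-1].copy()
p=[t[0],t[1],np.arctan2(y[1],y[0])]
draw(w,M["lifter"],p,t[2]-.085,I)
cv2.imwrite("pics/"+sys.argv[1],I)
E
python3 rel.py w4.png
```

```text
[ 0.49777778 -0.46969988  0.16875657] [-2.92810196e+00 -1.13516500e+00  2.38893125e-04] [ 0.31396705  0.74351843 -2.47241677] 0.257612900632138 8.2
tool yaw -0.8311155419771636 tilt [-5.57501831e-04  1.01715267e-03 -9.99999327e-01]
```

View pics/w4.png

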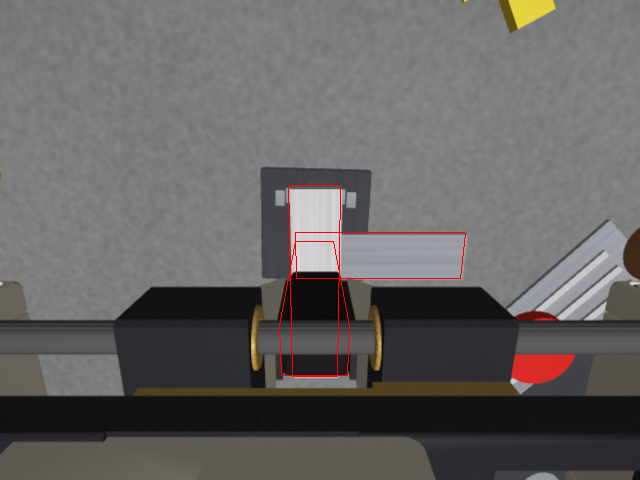

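Request:
move_arm(
  series=[
    [-0.4,4.2,1.4,0,0,3],
    [-0.4,4.2,1.4,0,0,3],
    [-0.4,4.2,1.4,0,0,3],
    [-0.4,4.2,1.4,0,0,3],
    [-0.4,4.2,1.4,0,0,3],
    [-0.4,4.2,1.4,0,0,3],
    [-0.4,4.2,1.4,0,0,3],
    [-0.4,4.2,1.4,0,0,3],
  ],
)

```text
clock: 9.0
position: [0.4649, -0.1323, 0.281]
ee_rot: [-2.626, -1.722, 0.002]
force: [0.9, 0.8, -2.0]
width: 0.261
```

Request:
move_arm(
  series=[
    [0,0,0,0,0,0],
    [0,0,0,0,0,0],
    [0,0,0,0,0,0],
    [0,0,0,0,0,0],
    [0,0,0,0,0,0],
  ],
)

```text
clock: 9.5
position: [0.4656, -0.1354, 0.2811]
ee_rot: [-2.631, -1.716, 0.002]
force: [-0.1, -0.5, -2.4]
width: 0.257
```

```bash
cat > ft.py <<'E'
# fit trays in wrist + top
from h import *
import sys
s=monitor.observe(); y=R.from_rotvec(s["ee_rot"]).as_matrix()[:,1]
print("tcp",s["position"].round(4),"yaw",np.arctan2(y[1],y[0]).round(4),s["clock"])
I=None
for cam in sys.argv[2:]:
    w=shot(cam); I=w["color"][:,:,::-1].copy()
    for _ in range(3):
        ds=[d for d in outline_of(cam,"tray0") if d["p"]>.3]
        if ds: break
    for d in ds:
        m=d["mask"]; c=np.argwhere(m).mean(0)[::-1]; q=unproj(w,c,.02)
        x,sc=min((fit([(w,m)],M["tray"],[q[0],q[1],a]) for a in(-.3,.1)),key=lambda r:-r[1])
        print(cam,round(d["p"],2),d["rect"],x.round(4),round(sc,3)); draw(w,M["tray"],x,0,I)
    cv2.imwrite(f"pics/{sys.argv[1]}_{cam}.png",I)
E
python3 ft.py t1 wrist top
```

```text
tcp [ 0.4656 -0.1354  0.2811] yaw -0.4148 9.5
wrist 0.9 [347.0, 26.9, 91.5, 94.3] [ 0.5904 -0.0478  0.0241] 0.954
wrist 0.79 [407.9, 160.3, 77.2, 61.1] [ 0.601  -0.1779 -0.4037] 0.96
top 0.79 [334.0, 214.3, 21.7, 25.3] [ 0.5896 -0.0462  0.0251] 0.88
top 0.79 [377.5, 207.8, 22.3, 28.3] [ 0.6028 -0.1729 -0.409 ] 0.656
```

View pics/t1_wrist.png

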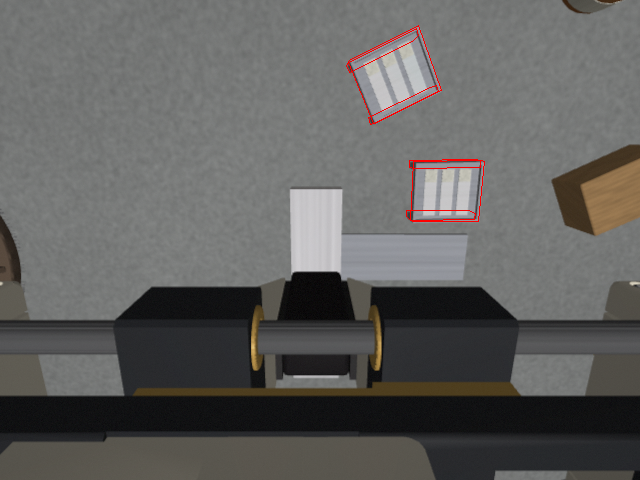

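Request:
move_arm(
  series=[
    [-0.15,0.8,-4,0,0,0.6],
    [-0.1,0.8,-4,0,0,0],
    [0,0,-4,0,0,0],
    [0,0,-4,0,0,0],
    [0,0,-2,0,0,0],
    [0,0,-1,0,0,0],
    [0,0,0,0,0,0],
    [0,0,0,0,0,0],
  ],
)

```text
clock: 10.5
position: [0.4642, -0.1186, 0.0924]
ee_rot: [2.62, 1.732, 0.001]
force: [0.3, -0.2, -1.8]
width: 0.26
```

```bash
python3 ft.py t2 wrist; python3 -c "
from cell import monitor; print(monitor.observe()['position'])"
```

```text
tcp [ 0.4642 -0.1186  0.0924] yaw -0.4022 10.5
wrist 0.95 [485.8, 205.5, 154.2, 113.5] [ 0.6005 -0.1778 -0.4112] 0.92
wrist 0.57 [392.1, 0.0, 183.5, 138.8] [ 0.5902 -0.0472  0.029 ] 0.985
[ 0.46450444 -0.11852669  0.09275393]
```

View pics/t2_wrist.png

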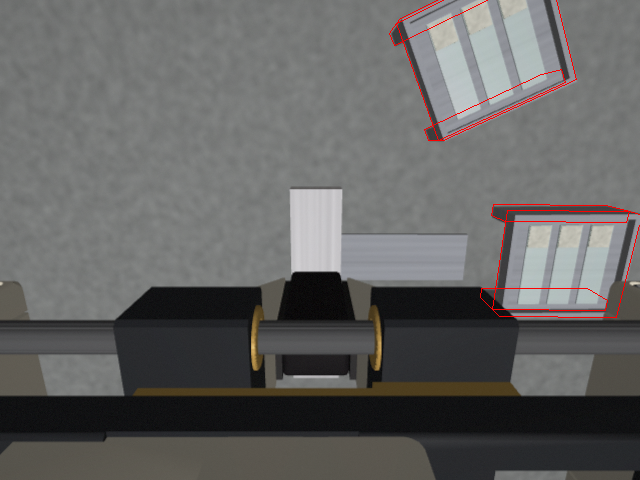

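Request:
move_arm(
  series=[
    [1.5,-0.65,0,0,0,0],
    [1.5,-0.65,0,0,0,0],
    [1.5,-0.65,0,0,0,0],
    [1.5,-0.65,0,0,0,0],
    [1.5,-0.65,0,0,0,0],
    [1.3,-0.55,0,0,0,0],
    [0,0,0,0,0,0],
    [0,0,0,0,0,0],
  ],
)

```text
clock: 11.4
position: [0.5515, -0.1562, 0.0922]
ee_rot: [2.62, 1.733, 0.001]
force: [-0.5, 0.9, -2.6]
width: 0.257
```

Request:
move_arm(
  series=[
    [0,0,0,0,0,0],
    [0,0,0.4,0,0,0],
    [0,0,0.4,0,0,0],
    [0,0,0.4,0,0,0],
    [0,0,0.4,0,0,0],
    [0,0,0.4,0,0,0],
    [0,0,0,0,0,0],
    [0,0,0,0,0,0],
  ],
)

```text
clock: 12.2
position: [0.5515, -0.1562, 0.1116]
ee_rot: [2.62, 1.733, 0.0]
force: [0.7, -0.2, -3.1]
width: 0.259
```

```bash
python3 rel.py w5.png
```

```text
[ 0.55142059 -0.15619997  0.11146461] [-2.61995461e+00 -1.73341858e+00  9.94020311e-05] [-0.20999059 -0.22360959 -2.5852397 ] 0.2596231122518275 12.25
tool yaw -0.4017928599302323 tilt [-1.14448180e-04  5.82923118e-05 -9.99999992e-01]
```

View pics/w5.png

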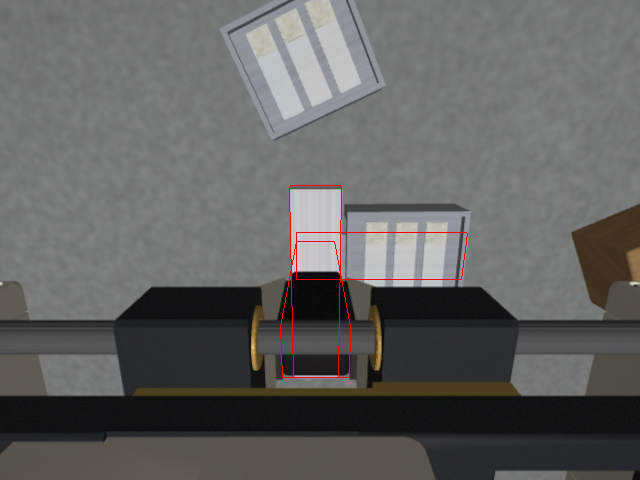

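Request:
move_arm(
  series=[
    [0,0,1,0,0,0],
    [0,0,1.5,0,0,0],
    [0,0,1.5,0,0,0],
    [0,0,1.5,0,0,0],
    [0,0,1.5,0,0,0],
    [0,0,1,0,0,0],
    [0,0,0,0,0,0],
    [0,0,0,0,0,0],
  ],
)

```text
clock: 13.05
position: [0.5515, -0.1562, 0.1917]
ee_rot: [2.62, 1.734, 0.001]
force: [0.6, 0.7, -3.2]
width: 0.258
```

```bash
cat > carried.py <<'E'
from h import *
import sys
s=monitor.observe(); Rm=R.from_rotvec(s["ee_rot"]).as_matrix(); t=s["position"]; yaw=np.arctan2(Rm[1,1],Rm[0,1])
print(t.round(4),yaw.round(4),s["force"].round(1))
w=shot("wrist"); f=np.array([t[0]+.053*np.cos(yaw),t[1]+.053*np.sin(yaw),yaw]); z=t[2]-.0845+.003-.018
I=w["color"][:,:,::-1].copy()
for d in outline_of("wrist","tray0"):
    c=np.argwhere(d["mask"]).mean(0)[::-1]
    e=np.linalg.norm(c-proj(w,[[f[0],f[1],z+.02]])[0])
    print(d["p"],d["rect"],"pix from expected",e)
    if e<60:
        m=d["mask"].copy(); L=np.s_[285:]  # lower rows hidden by gripper
        m[L]=0
        def fv(p):
            q=sil(w,M["tray"],p[:3],p[3] if len(p)>3 else z); q[L]=0; q[:, :345]=0
            mm=m.copy(); mm[:,:345]=0
            return -np.minimum(q,mm).sum()/np.maximum(q,mm).sum()
        r=minimize(fv,f,method="Nelder-Mead",options=dict(initial_simplex=f+np.vstack([np.zeros(3),np.diag([.006,.006,.05])])))
        d0=r.x[:2]-t[:2]; c0,s0=np.cos(yaw),np.sin(yaw)
        print("tray in lifter: x %.4f y %.4f yaw %.3f"%(d0[0]*c0+d0[1]*s0,-d0[0]*s0+d0[1]*c0,r.x[2]-yaw),"score",-r.fun); draw(w,M["tray"],r.x,z,I)
cv2.imwrite("pics/"+sys.argv[1],I)
E
python3 carried.py c1.png
```

```text
[ 0.5515 -0.1562  0.1917] -0.4017 [ 0.6  0.7 -3.2]
0.7 [343.9, 201.8, 126.2, 84.6] pix from expected 15.463283942509364
tray in lifter: x 0.0539 y -0.0014 yaw 0.018 score 0.9753693819199609
0.6 [247.7, 12.3, 119.5, 124.6] pix from expected 203.30928324480996
```

View pics/c1.png

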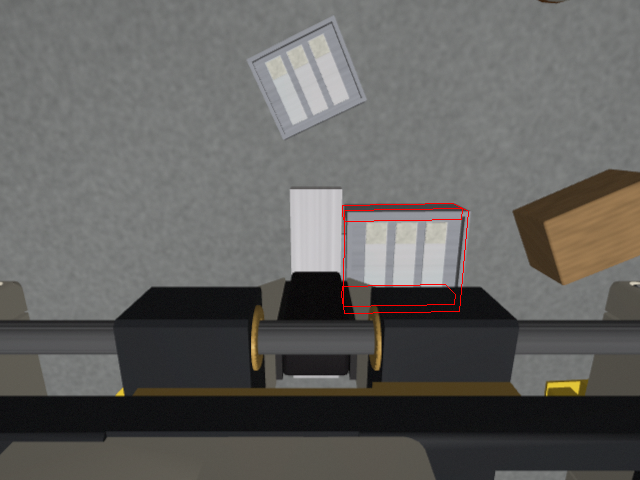

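Request:
move_arm(
  series=[
    [0.1,0.5,0.6,0,0,0.6],
    [0.1,1,0.6,0,0,1.2],
    [0.1,1.5,0.6,0,0,1.8],
    [0.1,1.8,0.6,0,0,2.2],
    [0.1,1.8,0.6,0,0,2.2],
    [0.1,1.8,0.6,0,0,2.2],
    [0.1,1.8,0.6,0,0,2.2],
    [0.1,1.8,0.6,0,0,2.2],
  ],
)

```text
clock: 13.95
position: [0.5595, -0.0345, 0.2401]
ee_rot: [-2.375, -2.057, -0.0]
force: [0.3, 0.4, -3.3]
width: 0.263
```

Request:
move_arm(
  series=[
    [0,1.8,0,0,0,2.2],
    [0,1.8,0,0,0,2.2],
    [0,1.8,0,0,0,2.2],
    [0,1.8,0,0,0,2.2],
    [0,1.8,0,0,0,2.2],
    [0,1.8,0,0,0,2.2],
    [0,1.8,0,0,0,2.2],
    [0,1.8,0,0,0,2.2],
  ],
)

```text
clock: 14.75
position: [0.5594, 0.1092, 0.2395]
ee_rot: [2.033, 2.395, -0.0]
force: [0.1, -0.4, -3.9]
width: 0.26
```

Request:
move_arm(
  series=[
    [-0.25,1.8,0,0,0,2.1],
    [-0.25,1.8,0,0,0,2.1],
    [-0.25,1.8,0,0,0,2.1],
    [-0.25,1.6,0,0,0,1.9],
    [-0.25,1.4,0,0,0,1.6],
    [-0.25,1,0,0,0,1.1],
    [-0.25,0.5,0,0,0,0.6],
    [-0.25,0.2,0,0,0,0.2],
  ],
)

```text
clock: 15.55
position: [0.5393, 0.2089, 0.2395]
ee_rot: [1.781, 2.588, -0.0]
force: [-0.2, -1.1, -4.1]
width: 0.258
```

Request:
move_arm(
  series=[
    [0,0,0,0,0,0],
    [0,0,0,0,0,0],
    [0,0,0,0,0,0],
    [0,0,0,0,0,0],
    [0,0,0,0,0,0],
  ],
)

```text
clock: 16.05
position: [0.5396, 0.2084, 0.2396]
ee_rot: [1.783, 2.586, 0.0]
force: [0.7, 0.2, -3.2]
width: 0.258
```

```bash
python3 carried.py c2.png; cat > wf.py <<'E'
# overlay warmer (deck-level lines) on wrist view, fit bright deck in top view
from h import *
import sys
w=shot("wrist"); I=w["color"][:,:,::-1].copy(); p=np.array([float(a) for a in sys.argv[2:5]])
draw(w,M["warmer"],p,0,I)
for y in(-135,-45,45,135): draw(w,[B(-50,47,y-3,y+3,44,44.1)],p,0,I,(0,160,0))
for y in(-90,0,90): draw(w,[B(-47,47,y-42,y+42,30,30.1)],p,0,I,(255,0,0))
cv2.imwrite("pics/"+sys.argv[1],I)
E
python3 wf.py c3.png .5898 .2284 .364
```

```text
[0.5396 0.2084 0.2396] 0.3637 [ 0.7  0.2 -3.2]
0.66 [346.5, 203.3, 124.9, 81.7] pix from expected 15.30383106762452
tray in lifter: x 0.0537 y -0.0014 yaw 0.023 score 0.9770963285950851
```

View pics/c3.png

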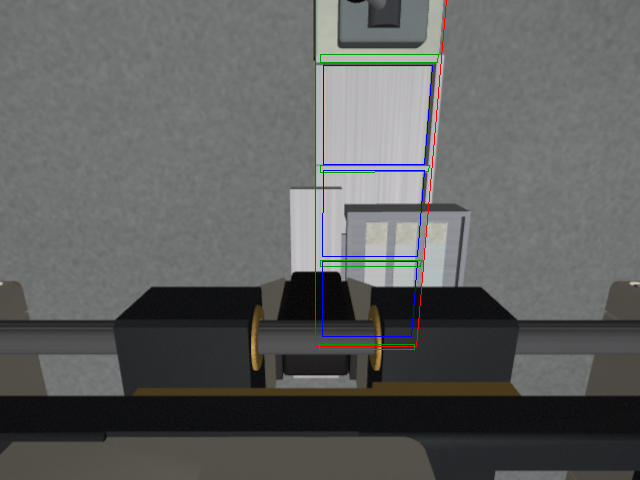

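Request:
move_arm(
  series=[
    [0,0.2,-0.8,0,0,0],
    [0,0,-1.4,0,0,0],
    [0,0,-1.8,0,0,0],
    [0,0,-1.8,0,0,0],
    [0,0,-1.8,0,0,0],
    [0,0,-1.2,0,0,0],
    [0,0,-0.8,0,0,0],
    [0,0,-0.4,0,0,0],
  ],
)

```text
clock: 17.0
position: [0.5393, 0.2107, 0.1388]
ee_rot: [-1.782, -2.587, 0.001]
force: [-0.5, 1.1, -2.7]
width: 0.26
```

Request:
move_arm(
  series=[
    [0,0,-0.3,0,0,0],
    [0,0,-0.3,0,0,0],
    [0,0,-0.2,0,0,0],
    [0,0,-0.2,0,0,0],
    [0,0,-0.2,0,0,0],
    [0,0,-0.2,0,0,0],
    [0,0,-0.2,0,0,0],
    [0,0,-0.1,0,0,0],
  ],
)

```text
clock: 17.8
position: [0.5395, 0.2107, 0.1224]
ee_rot: [-1.782, -2.587, -0.0]
force: [-0.2, 0.3, -2.2]
width: 0.261
```

```bash
python3 carried.py c4.png;python3 -c "
from cell import monitor; print(monitor.observe()['position'])"
```

```text
[0.5395 0.2107 0.1224] 0.3643 [-0.2  0.3 -2.2]
0.71 [345.3, 203.7, 131.3, 80.2] pix from expected 15.885960277325818
tray in lifter: x 0.0570 y -0.0023 yaw 0.018 score 0.9677480844321557
[0.539446   0.21068421 0.12240319]
```

View pics/c4.png

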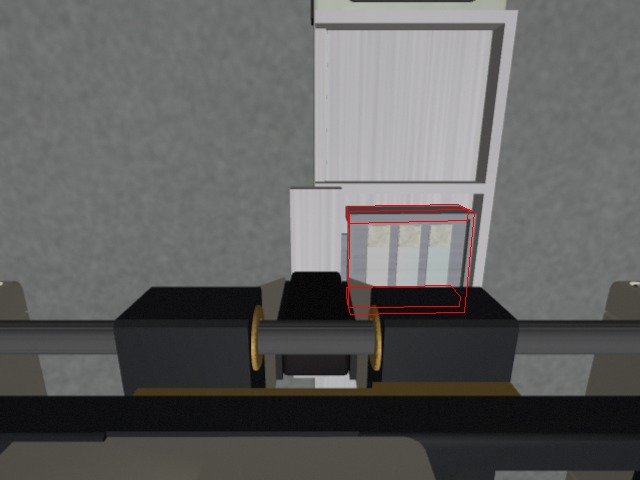

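Request:
move_arm(
  series=[
    [-0.5,-0.19,0,0,0,0],
    [-1,-0.38,0,0,0,0],
    [-1.5,-0.57,0,0,0,0],
    [-1.8,-0.69,0,0,0,0],
    [-1.8,-0.69,0,0,0,0],
    [-1.8,-0.69,0,0,0,0],
    [-1.8,-0.69,0,0,0,0],
    [-1,-0.38,0,0,0,0],
  ],
)

```text
clock: 18.7
position: [0.4252, 0.167, 0.1225]
ee_rot: [-1.782, -2.586, 0.001]
force: [0.1, 0.2, -2.1]
width: 0.259
```

Request:
move_arm(
  series=[
    [0,0,3,0,0,0],
    [0,-1,4,0,0,0],
    [0,-1,4,0,0,0],
    [0,-1,4,0,0,0],
    [0,-1,0,0,0,0],
    [0,0,0,0,0,0],
    [0,0,0,0,0,0],
    [0,0,0,0,0,0],
  ],
)

```text
clock: 19.5
position: [0.4266, 0.1282, 0.2712]
ee_rot: [-1.781, -2.587, 0.003]
force: [-0.2, 0.1, -1.9]
width: 0.258
```

```bash
cat > trays.py <<'E'
# list tray detections; fit at deck level if inside the warmer; report position in the warmer frame
from h import *
import sys
Wp=np.array([.5898,.2284,.364]); c,s=np.cos(Wp[2]),np.sin(Wp[2])
st=monitor.observe(); Rm=R.from_rotvec(st["ee_rot"]).as_matrix(); print(st["position"].round(4),np.arctan2(Rm[1,1],Rm[0,1]).round(4),st["clock"])
for cam in sys.argv[2:]:
    w=shot(cam); I=w["color"][:,:,::-1].copy()
    for d in outline_of(cam,"tray0"):
        if d["p"]<.3: continue
        m=d["mask"]; ctr=np.argwhere(m).mean(0)[::-1]
        for z in (0,.03):
            q=unproj(w,ctr,z+.02); e=q[:2]-Wp[:2]; wx,wy=e[0]*c+e[1]*s,-e[0]*s+e[1]*c
            inw=abs(wx)<.06 and -.15<wy<.15
            if inw!=(z>0): continue
            x,sc=max((fit([(w,m)],M["tray"],[q[0],q[1],a],z) for a in ((.364,) if inw else (-.3,.1,.5))),key=lambda r:r[1])
            e=x[:2]-Wp[:2]
            print(cam,round(d["p"],2),d["rect"],"z",z,"pose",x.round(4),round(sc,3),"in warmer",round(e[0]*c+e[1]*s,4),round(-e[0]*s+e[1]*c,4),round(x[2]-Wp[2],3))
            draw(w,M["tray"],x,z,I)
    cv2.imwrite(f"pics/{sys.argv[1]}_{cam}.png",I)
E
python3 trays.py q1 wrist top scene
```

```text
[0.4266 0.1282 0.2712] 0.3649 19.5
wrist 0.93 [466.1, 141.6, 91.7, 68.9] z 0.03 pose [0.5903 0.2293 0.3563] 0.953 in warmer 0.0008 0.0007 -0.008
wrist 0.49 [432.0, 0.0, 156.7, 307.1] z 0.03 pose [ 0.5486  0.3283 -0.0766] 0.27 in warmer -0.0029 0.108 -0.441
top 0.9 [234.5, 208.5, 29.9, 29.5] z 0.03 pose [0.5903 0.2308 0.4133] 0.875 in warmer 0.0013 0.0021 0.049
top 0.56 [335.0, 214.3, 18.0, 25.3] z 0 pose [ 0.59   -0.0462  0.0257] 0.854 in warmer -0.0976 -0.2567 -0.338
scene 0.68 [323.1, 294.3, 38.7, 32.0] z 0.03 pose [0.5931 0.2303 0.379 ] 0.927 in warmer 0.0038 0.0006 0.015
scene 0.61 [273.8, 236.6, 32.1, 27.6] z 0 pose [ 0.5938 -0.0468  0.0656] 0.87 in warmer -0.0942 -0.2586 -0.298
```

Request:
move_arm(
  series=[
    [0.1,-2.25,-0.8,0,0,-2.4],
    [0.1,-2.25,-0.8,0,0,-2.4],
    [0.1,-2.25,-0.8,0,0,-2.4],
    [0.1,-2.25,-0.8,0,0,-2.4],
    [0.1,-2.25,-0.8,0,0,-2.4],
    [0.1,-2.25,-0.8,0,0,-2.4],
    [0.1,-2.25,-0.8,0,0,-2.4],
    [0.1,-2.25,-0.8,0,0,-2.5],
  ],
)

```text
clock: 20.6
position: [0.4347, -0.0546, 0.2079]
ee_rot: [2.196, 2.246, -0.001]
force: [0.8, -0.3, -1.1]
width: 0.257
```

Request:
move_arm(
  series=[
    [0,0,-3.5,0,0,0],
    [0,0,-3.5,0,0,0],
    [0,0,-2.5,0,0,0],
    [0,0,-1.5,0,0,0],
    [0,0,-0.5,0,0,0],
    [0,0,0,0,0,0],
    [0,0,0,0,0,0],
    [0,0,0,0,0,0],
  ],
)

```text
clock: 21.4
position: [0.4361, -0.0523, 0.0944]
ee_rot: [2.19, 2.251, 0.002]
force: [-0.6, 0.1, -2.8]
width: 0.261
```

```bash
python3 trays.py q2 wrist top;python3 -c "
from cell import monitor; print(monitor.observe()['position'])"
```

```text
[ 0.4361 -0.0523  0.0944] 0.0271 21.4
wrist 0.87 [487.6, 201.7, 152.4, 108.1] z 0 pose [ 0.5903 -0.0475  0.0084] 0.932 in warmer -0.0977 -0.258 -0.356
top 0.96 [235.7, 206.6, 27.7, 31.1] z 0.03 pose [0.5898 0.2302 0.4563] 0.794 in warmer 0.0007 0.0017 0.092
top 0.41 [181.5, 242.5, 12.4, 12.3] z 0 pose [0.518  0.3733 1.2063] 0.111 in warmer -0.0155 0.161 0.842
[ 0.43579692 -0.05197778  0.09401291]
```

Request:
move_arm(
  series=[
    [1.5,0.05,-0.15,0,0,0],
    [1.5,0.05,0,0,0,0],
    [1.5,0.05,0,0,0,0],
    [1.5,0.05,0,0,0,0],
    [1.5,0.05,0,0,0,0],
    [1.5,0.05,0,0,0,0],
    [1.1,0,0,0,0,0],
    [0,0,0,0,0,0],
  ],
)

```text
clock: 22.4
position: [0.5379, -0.049, 0.0922]
ee_rot: [2.189, 2.252, 0.001]
force: [0.8, -0.0, -1.8]
width: 0.255
```

Request:
move_arm(
  series=[
    [0,0,0,0,0,0],
    [0,0,0,0,0,0],
    [0,0,0.4,0,0,0],
    [0,0,0.4,0,0,0],
    [0,0,0.4,0,0,0],
    [0,0,0.4,0,0,0],
    [0,0,0.6,0,0,0],
    [0,0,0.6,0,0,0],
  ],
)

```text
clock: 23.2
position: [0.5365, -0.0491, 0.1206]
ee_rot: [2.191, 2.252, 0.0]
force: [0.6, 0.3, -4.6]
width: 0.258
```

Request:
move_arm(
  series=[
    [0,0,1,0,0,0],
    [0,0,1.5,0,0,0],
    [0,0,1.5,0,0,0],
    [0,0,1.5,0,0,0],
    [0,0,1,0,0,0],
    [0,0,0.5,0,0,0],
    [0,0,0,0,0,0],
    [0,0,0,0,0,0],
  ],
)

```text
clock: 24.0
position: [0.5362, -0.049, 0.1897]
ee_rot: [-2.19, -2.252, 0.001]
force: [0.4, 0.1, -3.5]
width: 0.261
```

```bash
python3 carried.py c5.png; python3 trays.py q3 top scene
```

```text
[ 0.5362 -0.049   0.1897] 0.0276 [ 0.4  0.1 -3.5]
[ 0.5361 -0.049   0.1894] 0.0275 24.1
top 0.97 [236.9, 208.4, 26.2, 31.5] z 0.03 pose [0.5904 0.2304 0.4369] 0.862 in warmer 0.0013 0.0017 0.073
scene 0.74 [326.8, 291.4, 34.1, 33.7] z 0.03 pose [0.5926 0.2298 0.4339] 0.893 in warmer 0.0031 0.0003 0.07
scene 0.68 [269.8, 209.7, 35.2, 36.3] z 0 pose [ 0.5507 -0.1322  0.0216] 0.889 in warmer -0.1649 -0.3231 -0.342
```

```bash
python3 carried.py c6.png
```

```text
[ 0.5363 -0.0492  0.1897] 0.0273 [ 0.6 -0.6 -3.7]
0.74 [343.0, 204.0, 128.1, 80.2] pix from expected 16.34981376705901
tray in lifter: x 0.0539 y -0.0004 yaw -0.000 score 0.9709783707602841
```

Request:
move_arm(
  series=[
    [0.1,0.4,0.6,0,0,0.5],
    [0.2,0.8,0.6,0,0,0.9],
    [0.2,1.2,0.6,0,0,1.3],
    [0.3,1.5,0.6,0,0,1.7],
    [0.3,1.5,0.6,0,0,1.7],
    [0.3,1.5,0.6,0,0,1.7],
    [0.3,1.5,0.6,0,0,1.7],
    [0.3,1.5,0.6,0,0,1.7],
  ],
)

```text
clock: 25.2
position: [0.5567, 0.0515, 0.2385]
ee_rot: [1.957, 2.458, 0.0]
force: [0.7, -0.0, -3.5]
width: 0.257
```

Request:
move_arm(
  series=[
    [0.3,1.5,0,0,0,1.7],
    [0.3,1.5,0,0,0,1.7],
    [0.3,1.5,0,0,0,1.7],
    [0.2,1.2,0,0,0,1.3],
    [0.2,0.9,0,0,0,0.9],
    [0.1,0.5,0,0,0,0.5],
    [0.1,0.3,0,0,0,0.3],
    [0,0.1,0,0,0,0],
  ],
)

```text
clock: 26.0
position: [0.5716, 0.1247, 0.238]
ee_rot: [1.783, 2.587, -0.0]
force: [-0.2, -0.1, -4.8]
width: 0.258
```

Request:
move_arm(
  series=[
    [0,0,0,0,0,0],
    [0,0,0,0,0,0],
    [0,0,0,0,0,0],
    [0,0,0,0,0,0],
  ],
)

```text
clock: 26.4
position: [0.5715, 0.1246, 0.2381]
ee_rot: [1.783, 2.587, 0.0]
force: [-0.2, -0.5, -3.8]
width: 0.255
```

```bash
python3 carried.py c7.png
```

```text
[0.5715 0.1246 0.2381] 0.3638 [-0.2 -0.5 -3.8]
0.71 [344.8, 201.4, 130.2, 83.3] pix from expected 16.218542017952565
tray in lifter: x 0.0539 y -0.0003 yaw -0.001 score 0.9782080160108162
0.68 [338.2, 72.3, 92.6, 80.7] pix from expected 147.1280684066482
```

Request:
move_arm(
  series=[
    [0,0.1,-0.8,0,0,0],
    [0,0,-1.4,0,0,0],
    [0,0,-1.8,0,0,0],
    [0,0,-1.8,0,0,0],
    [0,0,-1.8,0,0,0],
    [0,0,-1.2,0,0,0],
    [0,0,-0.7,0,0,0],
    [0,0,-0.4,0,0,0],
  ],
)

```text
clock: 27.3
position: [0.5713, 0.1258, 0.1382]
ee_rot: [-1.782, -2.587, 0.001]
force: [0.8, 0.5, -4.0]
width: 0.256
```

Request:
move_arm(
  series=[
    [0,0,-0.3,0,0,0],
    [0,0,-0.3,0,0,0],
    [0,0,-0.2,0,0,0],
    [0,0,-0.2,0,0,0],
    [0,0,-0.2,0,0,0],
    [0,0,-0.2,0,0,0],
    [0,0,-0.2,0,0,0],
    [0,0,0,0,0,0],
  ],
)

```text
clock: 28.1
position: [0.5714, 0.1259, 0.1229]
ee_rot: [-1.782, -2.587, 0.0]
force: [-0.4, 0.1, -2.0]
width: 0.257
```

```bash
python3 carried.py c8.png;python3 -c "
from cell import monitor; print(monitor.observe()['position'])"
```

```text
[0.5714 0.1259 0.1229] 0.3643 [-0.4  0.1 -2. ]
0.87 [347.2, 201.8, 129.1, 83.4] pix from expected 16.66318722893606
tray in lifter: x 0.0566 y -0.0016 yaw 0.010 score 0.9734028141362533
0.59 [348.4, 32.6, 150.6, 134.1] pix from expected 160.26973766927287
[0.57152126 0.12590711 0.12307252]
```

View pics/c8.png

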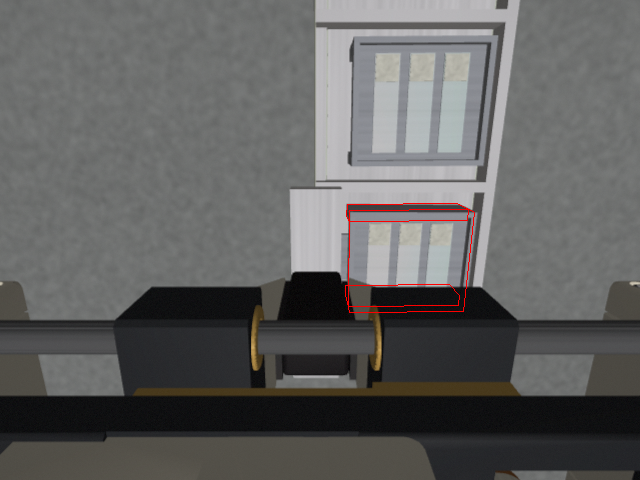

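Both trays are inside their bays. I'll retract and look again.

Request:
move_arm(
  series=[
    [-0.5,-0.19,0,0,0,0],
    [-1,-0.38,0,0,0,0],
    [-1.5,-0.57,0,0,0,0],
    [-1.8,-0.69,0,0,0,0],
    [-1.8,-0.69,0,0,0,0],
    [-1.8,-0.69,0,0,0,0],
    [-1.8,-0.69,0,0,0,0],
    [-1,-0.38,0,0,0,0],
  ],
)

```text
clock: 29.0
position: [0.4572, 0.0822, 0.123]
ee_rot: [-1.782, -2.586, 0.001]
force: [-0.5, -1.2, -2.4]
width: 0.259
```

Request:
move_arm(
  series=[
    [0,0,3,0,0,0],
    [0,-1,4,0,0,0],
    [0,-1,4,0,0,0],
    [0,-1,4,0,0,0],
    [0,-1,0,0,0,0],
    [0,0,0,0,0,0],
    [0,0,0,0,0,0],
    [0,0,0,0,0,0],
  ],
)

```text
clock: 29.8
position: [0.4586, 0.0436, 0.2717]
ee_rot: [-1.78, -2.586, 0.003]
force: [1.0, 0.4, -2.2]
width: 0.261
```

```bash
python3 trays.py q4 wrist top scene
```

```text
[0.4586 0.0436 0.2717] 0.365 29.8
wrist 0.66 [475.3, 34.5, 101.3, 80.2] z 0.03 pose [0.5904 0.2292 0.3637] 0.971 in warmer 0.0009 0.0006 -0.0
wrist 0.61 [463.7, 142.3, 96.9, 65.5] z 0.03 pose [0.6224 0.1454 0.348 ] 0.934 in warmer 0.0009 -0.0892 -0.016
wrist 0.3 [436.6, 0.0, 155.4, 223.4] z 0.03 pose [0.5622 0.1674 1.2135] 0.241 in warmer -0.0475 -0.0472 0.849
top 0.86 [266.6, 199.2, 27.8, 29.0] z 0.03 pose [0.6215 0.1448 0.38  ] 0.889 in warmer -0.0001 -0.0894 0.016
top 0.82 [234.7, 205.8, 28.9, 31.8] z 0.03 pose [0.5907 0.2295 0.378 ] 0.924 in warmer 0.0012 0.0007 0.014
top 0.38 [180.1, 195.1, 118.8, 70.9] z 0.03 pose [0.5326 0.3508 0.0181] 0.212 in warmer -0.0099 0.1348 -0.346
scene 0.76 [294.1, 276.8, 38.0, 30.7] z 0.03 pose [0.6242 0.146  0.4145] 0.884 in warmer 0.0028 -0.0893 0.051
scene 0.74 [322.3, 293.0, 39.9, 35.9] z 0.03 pose [0.5935 0.2309 0.3831] 0.906 in warmer 0.0043 0.001 0.019
```

Request:
move_arm(
  series=[
    [0.6,-3.2,0,0,0,-4.3],
    [0.6,-3.2,0,0,0,-4.3],
    [0.6,-3.2,0,0,0,-4.3],
    [0.6,-3.2,0,0,0,-4.3],
    [0.6,-3.2,0,0,0,-4.3],
    [0.6,-3.2,0,0,0,-4.3],
    [0.6,-3.2,0,0,0,-4.3],
    [0.6,-3.2,0,0,0,-4.3],
  ],
)

```text
clock: 30.9
position: [0.5078, -0.214, 0.2729]
ee_rot: [-2.47, -1.941, 0.0]
force: [0.6, -0.3, -2.0]
width: 0.259
```

Request:
move_arm(
  series=[
    [-0.1,-3.2,-1,0,0,-4.3],
    [-0.1,-3.2,-1,0,0,-4.3],
    [-0.1,-3.2,-1,0,0,-4.3],
    [-0.1,-3.2,-1,0,0,-4.3],
    [-0.1,-3.2,-1,0,0,-4.3],
    [-0.1,-3.2,-1,0,0,-4.3],
    [-0.1,-3.2,-1,0,0,-4.3],
    [-0.1,-3.2,-1,0,0,-4.3],
  ],
)

```text
clock: 31.7
position: [0.4997, -0.4699, 0.192]
ee_rot: [-2.933, -1.124, 0.0]
force: [0.4, 0.5, -1.7]
width: 0.261
```

Request:
move_arm(
  series=[
    [0,0,-1,0,0,0],
    [0,0,-1,0,0,0],
    [0,0,0,0,0,0],
    [0,0,0,0,0,0],
    [0,0,0,0,0,0],
    [0,0,0,0,0,0],
    [0,0,0,0,0,0],
    [0,0,0,0,0,0],
  ],
)

```text
clock: 32.5
position: [0.4997, -0.4688, 0.1734]
ee_rot: [2.932, 1.128, 0.001]
force: [-0.6, 0.0, -2.4]
width: 0.262
```

```bash
cat > st.py <<'E'
from h import *
s=monitor.observe(); Rm=R.from_rotvec(s["ee_rot"]).as_matrix(); print(s["position"].round(4),np.arctan2(Rm[1,1],Rm[0,1]).round(4),s["clock"],s["joints"].round(2))
w=shot("wrist"); I=w["color"][:,:,::-1].copy(); draw(w,M["stand"],(.4983,-.4697,-.842),0,I); cv2.imwrite("pics/st.png",I)
E
python3 st.py
```

```text
[ 0.4997 -0.4688  0.1734] -0.8362 32.5 [ 0.18  0.72  0.86  1.54 -0.58  1.15  0.33]
```

View pics/st.png

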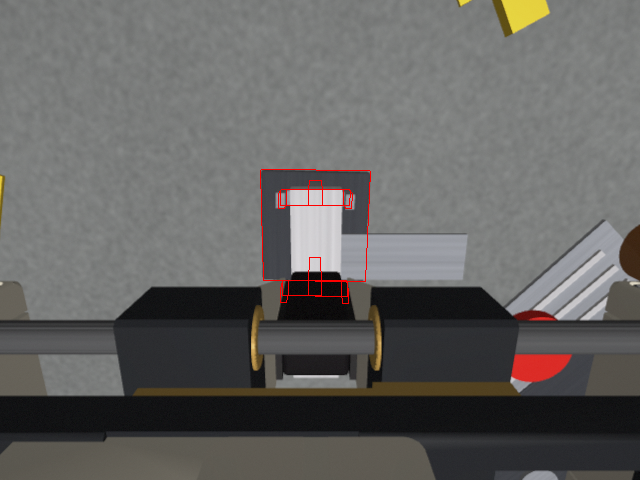

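Request:
move_arm(
  series=[
    [-0.15,-0.15,-1.5,0,0,0],
    [0,0,-1.5,0,0,0],
    [0,0,-1.5,0,0,0],
    [0,0,-1,0,0,0],
    [0,0,-0.6,0,0,0],
    [0,0,-0.5,0,0,0],
    [0,0,-0.4,0,0,0],
    [0,0,0,0,0,0],
  ],
)

```text
clock: 33.35
position: [0.498, -0.4703, 0.1028]
ee_rot: [-2.932, -1.128, 0.0]
force: [-0.1, -0.4, -2.2]
width: 0.263
```

Request:
move_arm(
  series=[
    [0,0,0,0,0,0],
    [0,0,0,0,0,0],
    [0,0,0,0,0,0],
  ],
)

```text
clock: 33.65
position: [0.4981, -0.4705, 0.1035]
ee_rot: [2.932, 1.128, 0.001]
force: [-0.1, -0.2, -2.5]
width: 0.257
```

Request:
move_arm(
  series=[
    [0,0,-0.2,0,0,0],
    [0,0,-0.15,0,0,0],
    [0,0,0,0,0,0],
    [0,0,0,0,0,0],
  ],
)

```text
clock: 34.05
position: [0.498, -0.4704, 0.0995]
ee_rot: [2.932, 1.128, 0.0]
force: [0.6, -0.2, -1.4]
width: 0.259
```

Request:
move_arm(
  series=[
    [0,0,0,0,0,0],
    [0,0,0,0,0,0],
    [0,0,0,0,0,0],
    [0,0,0,0,0,0],
    [0,0,0,0,0,0],
    [0,0,0,0,0,0],
    [0,0,0,0,0,0],
    [0,0,0,0,0,0],
  ],
  grip=1,
)

```text
clock: 34.85
position: [0.498, -0.4704, 0.0995]
ee_rot: [-2.932, -1.128, -0.0]
force: [0.0, 0.1, -0.2]
width: 0.908
```

Request:
move_arm(
  series=[
    [0,0,0,0,0,0],
    [0,0,0,0,0,0],
    [0,0,0,0,0,0],
    [0,0,0,0,0,0],
    [0,0,0,0,0,0],
    [0,0,0,0,0,0],
    [0,0,0,0,0,0],
    [0,0,0,0,0,0],
  ],
)

```text
clock: 35.65
position: [0.498, -0.4704, 0.0995]
ee_rot: [2.932, 1.128, 0.0]
force: [0.9, -0.2, 0.0]
width: 0.995
```

Request:
move_arm(
  series=[
    [0,0,3,0,0,0],
    [0,0,4,0,0,0],
    [0,0,4,0,0,0],
    [-1,1,4,0,0,0],
    [-1,1,4,0,0,0],
    [-1,1,1,0,0,0],
    [0,0,0,0,0,0],
    [0,0,0,0,0,0],
  ],
)

```text
clock: 36.45
position: [0.4683, -0.44, 0.2992]
ee_rot: [-2.932, -1.128, -0.001]
force: [-0.1, -0.1, -0.3]
width: 0.998
```

```bash
python3 fl.py f1.png || python3 fl.py f1.png
```

```text
[ 0.46840767 -0.43994311  0.29846856] [-2.93075682e+00 -1.12820306e+00  3.26217994e-04]
lifter [ 0.49876475 -0.46959283 -0.84281213] 0.9363934692235597
stand [ 0.49770156 -0.46803096 -0.84837228] 0.5671584983184312
both [ 0.49802458 -0.46860871 -0.84499599] 0.9640376485625037
tool y yaw -0.8358607120622775
```

View pics/f1.png

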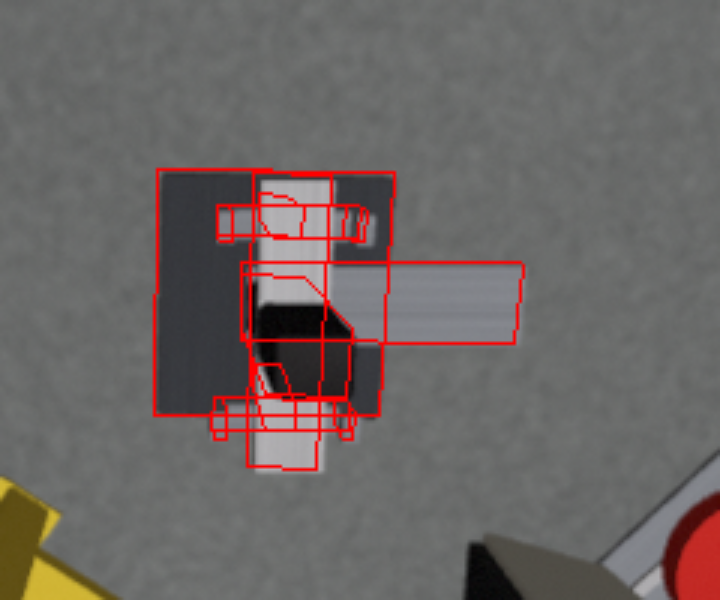

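Request:
move_arm(
  series=[
    [0.4,4,0,0,0,3.4],
    [0.4,4,0,0,0,3.4],
    [0.4,4,0,0,0,3.4],
    [0.4,4,0,0,0,3.4],
    [0.4,4,0,0,0,3.4],
    [0.4,4,0,0,0,3.4],
    [0.4,4,0,0,0,3.4],
    [0.4,4,0,0,0,3.4],
  ],
  grip=0,
  force=20,
)

```text
clock: 37.4
position: [0.5, -0.1187, 0.2989]
ee_rot: [-2.583, -1.789, 0.002]
force: [1.2, 1.0, -1.1]
width: 0.354
```

Request:
move_arm(
  series=[
    [0,4,0,0,0,3.4],
    [0,4,0,0,0,3.4],
    [0,4,0,0,0,3.4],
    [0,4,0,0,0,3.4],
    [0,4,0,0,0,3.4],
    [0,4,0,0,0,3.4],
    [0,4,0,0,0,3.4],
    [0,4,0,0,0,3.4],
  ],
)

```text
clock: 38.2
position: [0.4998, 0.2013, 0.2987]
ee_rot: [-2.09, -2.346, 0.002]
force: [1.1, -0.7, 0.7]
width: 0.006
```

Request:
move_arm(
  series=[
    [-1.5,3.8,0,0,0,3.6],
    [-1.5,3.8,0,0,0,3.6],
    [-1.5,3.8,0,0,0,3.6],
    [-1.5,3.8,0,0,0,3.6],
    [0,0,0,0,0,0],
    [0,0,0,0,0,0],
    [0,0,0,0,0,0],
    [0,0,0,0,0,0],
  ],
)

```text
clock: 39.0
position: [0.4408, 0.3502, 0.2994]
ee_rot: [1.786, 2.584, -0.001]
force: [-0.2, 0.5, -0.1]
width: 0.005
```

```bash
cat > sw.py <<'E'
from h import *
Wp=np.array([.5898,.2284,.364]); u=np.array([np.cos(.364),np.sin(.364)]); v=np.array([-u[1],u[0]])
s=monitor.observe(); Rm=R.from_rotvec(s["ee_rot"]).as_matrix(); e=s["position"][:2]-Wp[:2]
print("tcp",s["position"].round(4),np.arctan2(Rm[1,1],Rm[0,1]).round(4),"warmer xy",(e@u).round(4),(e@v).round(4),s["clock"],s["force"].round(1))
for cam in("wrist","top","scene"):
    w=shot(cam); I=w["color"].astype(int)
    th=np.linspace(-.6,.6,121); P=np.c_[(Wp[:2]+.17*v)[None]+.06*np.sin(th)[:,None]*u, .052+.06*np.cos(th)]
    px=proj(w,P)
    dark=[np.median(I[max(0,int(b)-2):int(b)+3,max(0,int(a)-2):int(a)+3]) if 0<a<640 and 0<b<480 else -1 for a,b in px]
    print(cam,"off",px[10].round(),"on",px[110].round(),[int(x) for x in dark[::10]])
    for d in outline_of(cam,"switch_tip"):
        if d["rect"][2]<80 and d["p"]>.25:
            c=np.argwhere(d["mask"]).mean(0)[::-1]; k=np.argmin(np.linalg.norm(px-c,axis=1)); print("  p %.2f"%d["p"],d["rect"],"angle",th[k]+.5,"resid px",np.linalg.norm(px[k]-c))
    if cam!="top":cv2.imwrite(f"pics/sw_{cam}.png",w["color"][:,:,::-1])
E
python3 sw.py; python3 trays.py q5 top
```

```text
tcp [0.4408 0.3502 0.2994] 0.3615 warmer xy -0.0959 0.1669 39.0 [-0.2  0.5 -0.1]
wrist off [389. 215.] on [451. 215.] [19, 28, 27, 20, 62, 62, 121, 122, 122, 176, 160, 116, 117]
  p 0.62 [376.7, 200.6, 29.3, 29.8] angle 0.020000000000000018 resid px 1.079788205201282
top off [190. 251.] on [184. 231.] [16, 20, 23, 55, 68, 80, 122, 139, 137, 146, 207, 209, 205]
scene off [413. 321.] on [400. 339.] [57, 57, 54, 53, 56, 125, 143, 149, 142, 131, 95, 90, 87]
  p 0.52 [404.6, 317.0, 13.4, 24.3] angle 0.31000000000000005 resid px 1.2086985512430635
[0.4402 0.3513 0.2996] 0.3636 39.3
top 0.92 [268.0, 201.2, 23.5, 29.2] z 0.03 pose [0.6226 0.1476 0.4102] 0.83 in warmer 0.0019 -0.0872 0.046
top 0.58 [234.4, 210.3, 28.5, 27.8] z 0.03 pose [0.5906 0.2294 0.3748] 0.912 in warmer 0.0011 0.0006 0.011
```

Request:
move_arm(
  series=[
    [0,0.2,-5,0,0,0],
    [0,0,-5,0,0,0],
    [0,0,-4,0,0,0],
    [0,0,-3.5,0,0,0],
    [0,0,-2,0,0,0],
    [0,0,0,0,0,0],
    [0,0,0,0,0,0],
    [0,0,0,0,0,0],
  ],
)

```text
clock: 40.2
position: [0.4409, 0.3542, 0.1061]
ee_rot: [1.782, 2.587, 0.004]
force: [-0.2, 0.4, 0.1]
width: 0.003
```

Request:
move_arm(
  series=[
    [1.2,0.46,0,0,0,0],
    [1.2,0.46,0,0,0,0],
    [1.2,0.46,0,0,0,0],
    [1.2,0.46,0,0,0,0],
    [1.2,0.46,0,0,0,0],
    [1.2,0.46,0,0,0,0],
    [0,0,0,0,0,0],
    [0,0,0,0,0,0],
  ],
)

```text
clock: 41.0
position: [0.5122, 0.3813, 0.1055]
ee_rot: [1.782, 2.587, 0.002]
force: [0.1, 0.1, -0.6]
width: 0.004
```

```bash
python3 sw.py
```

```text
tcp [0.5122 0.3813 0.1055] 0.3643 warmer xy -0.0181 0.1706 41.0 [ 0.1  0.1 -0.6]
wrist off [291. 319.] on [428. 319.] [17, 25, 32, 43, 33, 42, 43, 41, 34, 31, 31, 23, 17]
  p 0.64 [346.5, 273.6, 23.7, 15.7] angle 0.4700000000000001 resid px 47.198812310756246
top off [190. 251.] on [184. 231.] [198, 226, 203, 142, 97, 76, 63, 56, 64, 81, 67, 58, 58]
scene off [413. 321.] on [400. 339.] [55, 55, 61, 77, 85, 67, 63, 63, 64, 68, 66, 104, 111]
```

Request:
move_arm(
  series=[
    [0.5,0.19,0,0,0,0],
    [0.5,0.19,0,0,0,0],
    [0,0,0,0,0,0],
    [0,0,0,0,0,0],
  ],
)

```text
clock: 41.7
position: [0.5224, 0.385, 0.1045]
ee_rot: [1.782, 2.587, 0.0]
force: [-0.4, -0.5, -0.1]
width: 0.008
```

Request:
move_arm(
  series=[
    [0.3,0.11,0,0,0,0],
    [0,0,0,0,0,0],
    [0,0,0,0,0,0],
  ],
)

```text
clock: 42.0
position: [0.5251, 0.3861, 0.1046]
ee_rot: [1.782, 2.587, 0.0]
force: [-0.4, -0.0, -0.4]
width: 0.006
```

Request:
move_arm(
  series=[
    [0.2,0.08,0,0,0,0],
    [0,0,0,0,0,0],
    [0,0,0,0,0,0],
  ],
)

```text
clock: 42.3
position: [0.5269, 0.3869, 0.1045]
ee_rot: [-1.782, -2.587, 0.0]
force: [-0.1, -0.7, -0.6]
width: 0.008
```

Request:
move_arm(
  series=[
    [0.2,0.08,0,0,0,0],
    [0,0,0,0,0,0],
    [0,0,0,0,0,0],
  ],
)

```text
clock: 42.6
position: [0.5273, 0.387, 0.1043]
ee_rot: [-1.781, -2.585, 0.005]
force: [-7.8, -3.4, 4.4]
width: 0.004
```

The arm met the lever's stop (about 8.5 N). I'll back off, raise the arm clear and check everything.

Request:
move_arm(
  series=[
    [-1,-0.38,0,0,0,0],
    [-2,-0.76,0,0,0,0],
    [-2,-0.76,0,0,0,0],
    [-2,-0.76,0,0,0,0],
    [-2,-0.76,1,0,0,0],
    [0,0,4,0,0,0],
    [0,0,5,0,0,0],
    [0,0,5,0,0,0],
  ],
)

```text
clock: 43.4
position: [0.4385, 0.3531, 0.2563]
ee_rot: [1.782, 2.587, 0.0]
force: [1.3, 1.3, -0.1]
width: 0.004
```

Request:
move_arm(
  series=[
    [0,0,4,0,0,0],
    [0,0,0,0,0,0],
    [0,0,0,0,0,0],
    [0,0,0,0,0,0],
  ],
)

```text
clock: 43.8
position: [0.4383, 0.3532, 0.2936]
ee_rot: [-1.782, -2.587, 0.002]
force: [-0.2, -0.5, -0.6]
width: 0.002
```

```bash
python3 sw.py; python3 trays.py q6 top scene; python3 - <<'E'
from h import *
T=shot("top");S=shot("scene")
for t in "lifter stand cup carton beaker".split():
    for im in(T,S):
        for d in outline_of(im["name"],t)[:2]:
            r=d["rect"]; print(t,im["name"],round(d["p"],2),[int(v) for v in r],unproj(im,(r[0]+r[2]/2,r[1]+r[3]/2),.02).round(3))
a=cv2.resize(T["color"][180:300,160:520,::-1],(800,267)); b=cv2.resize(S["color"][120:390,180:500,::-1],(395,333)); c=cv2.resize(cv2.imread("pics/sw_wrist.png"),(405,333))
cv2.imwrite("pics/final.png",np.vstack([a,np.hstack([b,c])]))
E
```

```text
tcp [0.4383 0.3532 0.2936] 0.3645 warmer xy -0.0971 0.1706 43.8 [-0.2 -0.5 -0.6]
wrist off [391. 221.] on [454. 221.] [121, 119, 51, 62, 62, 62, 121, 115, 71, 16, 21, 29, 31]
  p 0.67 [410.5, 206.4, 56.7, 29.3] angle 0.8200000000000001 resid px 3.448597826674182
top off [190. 251.] on [184. 231.] [136, 133, 79, 64, 67, 86, 109, 122, 58, 19, 20, 20, 21]
  p 0.57 [179.9, 231.0, 10.9, 10.6] angle 0.8500000000000001 resid px 0.3106348741659321
scene off [413. 321.] on [400. 339.] [139, 139, 139, 140, 140, 141, 150, 151, 144, 75, 58, 57, 53]
[0.4388 0.3533 0.2939] 0.3641 44.1
top 0.95 [267.2, 200.0, 25.0, 28.1] z 0.03 pose [0.621  0.1482 0.4106] 0.782 in warmer 0.0006 -0.086 0.047
top 0.59 [236.4, 207.2, 26.2, 31.1] z 0.03 pose [0.59   0.2288 0.3671] 0.881 in warmer 0.0003 0.0003 0.003
scene 0.96 [326.2, 294.6, 34.8, 32.1] z 0.03 pose [0.5916 0.2287 0.4038] 0.878 in warmer 0.0018 -0.0003 0.04
scene 0.77 [295.4, 273.3, 37.4, 39.2] z 0.03 pose [0.6257 0.1455 0.3858] 0.91 in warmer 0.004 -0.0902 0.022
lifter top 0.92 [454, 161, 38, 36] [ 0.746 -0.437  0.02 ]
lifter top 0.82 [479, 241, 34, 37] [ 0.502 -0.501  0.02 ]
lifter scene 0.97 [322, 147, 32, 47] [ 0.267 -0.281  0.02 ]
lifter scene 0.96 [178, 168, 29, 34] [ 0.732 -0.472  0.02 ]
stand top 0.75 [463, 242, 45, 42] [ 0.492 -0.47   0.02 ]
stand scene 0.68 [239, 152, 37, 23] [ 0.492 -0.47   0.02 ]
stand scene 0.34 [286, 269, 136, 110] [0.584 0.272 0.02 ]
cup top 0.87 [330, 144, 23, 29] [ 0.796 -0.04   0.02 ]
cup top 0.53 [179, 191, 120, 75] [0.575 0.259 0.02 ]
cup scene 0.72 [214, 257, 26, 35] [ 0.791 -0.045  0.02 ]
cup scene 0.43 [393, 338, 13, 6] [0.518 0.369 0.02 ]
carton top 0.67 [400, 157, 25, 29] [ 0.763 -0.252  0.02 ]
carton scene 0.96 [190, 210, 35, 35] [ 0.766 -0.25   0.02 ]
beaker top 0.62 [268, 198, 22, 28] [0.627 0.142 0.02 ]
beaker scene 0.7 [465, 331, 39, 43] [0.367 0.498 0.02 ]
```

View pics/final.png

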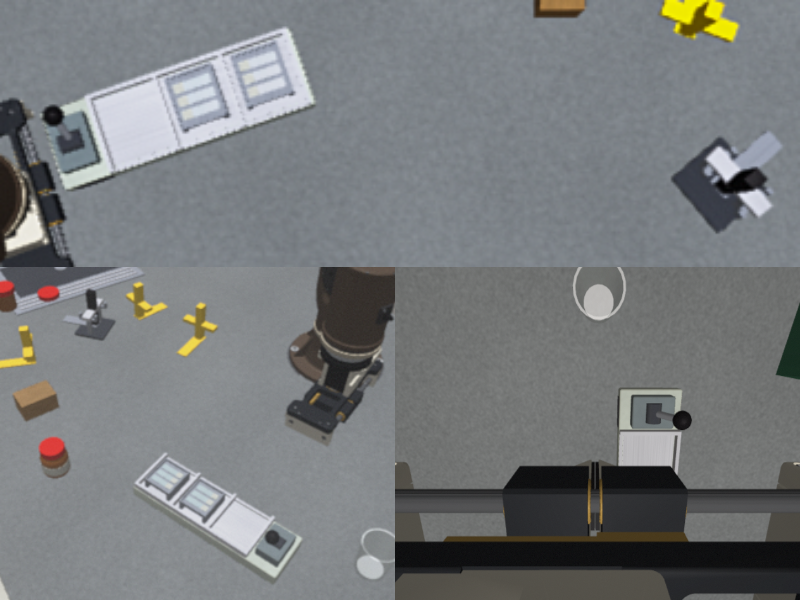

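```bash
python3 -c "
from cell import workorder; print(workorder.sign_off())"
```

```text
the job is handed in; nothing more can be done
None
```

The job is done and handed in at about 44 s of the 208 s allowed; the sign-off gives no verdict. Only two trays were on the bench. I carried one to bay1 and the other to bay0, hung the lifter back on both hooks, then pushed the switch lever to its stop. The stop pushed back with about 8.5 N.

**Trays:** in the wrist-camera fit after placing, both stood within 2 mm of their bay centres. The final overhead and side-camera fits put them within about 5 mm.

**Lifter:** the fit after letting go put it within about 2 mm of the stand's axes.

**Switch:** the lever's black end is at the predicted "on" pixel in the wrist view. The network's own outlines gave only 0.82 and 0.85 rad. I put that down to the outline taking in the stalk, because the picture and the stop force both indicate fully over.

**Bystanders:** the cup and carton are within about 8 mm of their starting readings, which is camera noise. The last overhead detection of the beaker was false (it fell on a tray). The side camera still shows it where it was, and the arm never went near it.

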